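# Set a residue test under the drop stand and take off its cap

### The arm

A 6-joint arm with a two-finger parallel gripper is mounted at the origin on the work surface. World frame = base frame: x ahead of the robot, y to its left, z up, the work surface at z = 0. Lengths are in mm, angles in rad, forces in N, time in s.
With the tool pointing down it reaches from about 275 to 750 mm from the base axis. Payload 10.2 kg.
Tool frame: the origin (TCP) lies at the very end of the fingers, on their centre line; the grasp point (between the pads) lies 19 mm behind it (ctrl.tcp_to_grasp is the distance from the TCP to the grasp point, in mm); z points along the fingers, y is the direction in which the jaws open and shut (so a half turn about z gives the same grasp; the last joint's range is limited). The gripper opens to 85 mm and grips with 20 to 120 N. Pads are 22 mm wide; open, the fingers measure 114 mm over their backs; the gripper's body (76 mm by 85 mm) begins 54 mm behind the grasp point. The pads swing forward as they close: fully open they stand 13 mm farther back than shut.
Start: joints at [-1.326, 0.313, 1.498, -0, 1.331, -0.223], TCP at [236.724, -468.607, 231.294] pointing down, gripper open.
Joint ranges: [-2.94, 2.94], [-0.97, 2.17], [0.19, 2.56], [-1.23, 4.37], [0.02, 3.11], [-2.88, 2.88]. Speed limits (rad/s): [2.39, 2.39, 3.01, 3.14, 3.14, 3.14].

### API

Orientations are given as a unit quaternion [w, x, y, z].
In Python, from rig import ctrl, cams, job gives the robot as it stands. The module is installed in compiled form; this text tells all that it offers.
- The arm moves only by the tool drive_tool, never from a script. Its arguments are lists of equal length, an entry for each row: "gripper": the opening, from 0 (shut) to 1 (fully open); "dp": the shift along the tool's x, y, z normalised to -1 to 1, where 1 is 0.2 m, a list of three; "twist": the turn about the tool's z normalised to -1 to 1, where 1 is 90 degrees. In form: {"gripper": [gripper, ...], "dp": [[tx, ty, tz], ...], "twist": [twist, ...]}. A call has 1 to 20 rows; each row is the pose to reach, as a shift and turn from the pose commanded when the call began, along the tool's axes at that moment; what a row does not reach only later rows make up. A row lasts 1/10 s, in which the tool goes at most 50 mm and 8.59 degrees, less where a joint would pass 70% of its speed; a pose out of reach is approached as far as the arm can. A call with a number of a shift or a turn outside -1 to 1 is refused whole. A call with a gripper value outside its range is refused whole. The fingers move at their own pace and stop on an object; "newtons" is the grip in N (left out, the last holds). Time passes only in rows, so rows that repeat a pose let the fingers close. It gives the time, the measured TCP pose, the force and the opening at its end, in the units of the state.
- ctrl.sense(): the state, without advancing time (a new reading comes with each control period).
- cams.capture(name): name is "side" or "top"; returns a dict with "pixels" (420x560x3 uint8, red, green, blue), "camera_matrix" (3x3 intrinsics, pixels), "xyz" and "orientation" of the camera in the world. Camera axes: x right, y down, z forward; pixel columns grow to the right and rows downward; lengths in mm; the calibration is good to about 2 mm. A picture is of the moment at which its call begins. There is no depth.
- job.finish_job(): hands the job in, once; it reports no verdict.
The state is a dict: "time_s": time; "joints": joint angles; "dq": joint speeds; "tau": joint torques, N m; "eef_pos": TCP position; "ee_rot": TCP orientation; "force": force on the tool from outside, world axes, zero at the start; "wrist_torque": the same for the moment, N m; "grip_width": opening from 0.0 (shut) to 1.0 (fully open).
Only numpy, scipy, OpenCV 4.12 (cv2) and the standard library are available. Lean on these libraries where they do the work, as an engineer would, in place of code of your own. Each camera call takes 0.05 s, during which the arm holds its last target.

### The job

First slide the blue carriage by its black knob until the red well of the white test cassette sits centred under the tip of the drop stand, and leave it there. Then unscrew the stand's blue cap: its quarter-turn thread may be right-handed or left-handed and nothing shows which, so find by trying which way loosens it, and lift the cap off once it is free. Finish while holding the cap in the gripper, still and at least 6 cm above its seat, with the bowl, the can and the jar left where they stand.

Things in the scene. Friction and masses are not known exactly. Their poses are not given: they have to be found in the camera images.
- carriage (a joint): travel of the blue carriage along its straight level track, m: 0 to 0.18, growing towards the track's own -y (see well for the axes). It starts between 0 and 0.05 and moves at 2 N (plus a little drag), staying where it is left; the well comes under the tip between about 0.09 and 0.16.
- slide_knob (a point): centre of the carriage's upright black round knob, 24 mm across and 34 mm tall, on a thinner stem, its middle 66 mm above the table; free all round. It stands on the carriage 130 mm from the well, towards the track's +y. Grip it from above; axes as well.
- well (a point): centre of the round red well (16 mm across, dark middle) on the top face of the white test cassette (34 x 90 mm) fixed on the carriage, 24 mm above the table. Its y axis lies along the track (carriage moves along y only), x across it, z up.
- drop_tip (a point): lower end of the drop stand's fixed grey column, pointing down, 34 mm above the table, over the line along which the well travels. The column (28 mm across, 38 at its collar) hangs on a level beam from an upright post (42 mm across, 114 mm tall) 100 mm from the column's axis on the tip's -x side. x, y, z axes parallel to the well's.
- cap_center (a point): middle of the blue ribbed round cap, 44 mm across, 34 mm tall, about 60 g, screwed on top of the column. x axis: along the white line on its top, starting within 0.08 rad of the tip's x axis; z up. Grip it from above, at or a little above its middle.
- bowl_center (a point): bystander: small white bowl, 110 mm across, 50 mm tall; point half-way up its axis. Leave alone.
- can_center (a point): bystander: yellow and blue can, 52 mm across, 130 mm tall; point half-way up. Leave alone.
- jar_center (a point): bystander: clear jar with green cap, 60 mm across, 80 mm tall; point half-way up. Leave alone.
- cap_seat (a point): where the cap's middle sits when screwed on, 109 mm above the table, 75 mm above the tip; fixed. Thread: one way it meets a hard stop within 0.25 rad (then the fingers slip round it), the other way (which one varies, unseen) it turns easily without rising, is free to lift from 1.1 to 1.5 rad and stops at about 1.6. Closed, it has 1.5 mm of vertical play.
Not all that is in view belongs to the job. Of the things that look like the part that bears cap_center, the largest one is meant. Leave any purple look-alike of the part that bears drop_tip alone.

How it is judged (in metres and radians):
On the way, in this order (a step that is already met when the one before it is completed fails the run):
1. the well sits at rest under the tip, the cap still screwed on (horizontal distance between well and drop_tip below 0.006 m and velocity of joint carriage between -0.01 and 0.01 m/s and z of cap_center in the frame of drop_tip below 0.079 m and angle between the x axis of cap_center and the x axis of drop_tip, either way round below 0.5 rad), for 0.3 s.
2. the cap is turned loose on its seat, at least 0.85 rad from where its line started along the stand (angle between the x axis of cap_center and the x axis of drop_tip, either way round above 0.85 rad and z of cap_center in the frame of drop_tip below 0.081 m and horizontal distance between cap_center and drop_tip below 0.008 m).
At the end, for the whole second after the job is handed in: The cap is held between the fingers (over 0.5 N), at rest (under 30 mm/s), its middle at least 125 mm above the tip, that is 50 mm above where it sat, and the well's centre lies within 6 mm of the tip, seen from above (z of cap_center in the frame of drop_tip above 0.125 m and contact force between the fingers and cap above 0.5 N and linear speed of cap below 0.03 m/s and horizontal distance between well and drop_tip below 0.006 m); the arm keeps its last pose, push and grip.
It fails at once if the bowl is shoved more than 30 mm (distance of bowl_center from where it was at the start of the episode above 0.03 m).
It fails at once if the can is shoved or toppled (more than 30 mm) (distance of can_center from where it was at the start of the episode above 0.03 m).
It fails at once if the jar is shoved more than 30 mm (distance of jar_center from where it was at the start of the episode above 0.03 m).
It also fails if it takes over 64 s, if anything falls off the work surface, if the arm or the gripper's body presses on something with over 40 N, if the wrist force passes 120 N, or if a joint passes its speed limit or range.

## Working session

There is one attempt and no reset: what is moved stays moved. The work goes in short steps, Python scripts to look and compute and a tool call to move; the robot and the scene stay as the last step left them, time stands still between calls to the robot, and variables do not carry over. Pictures are saved under pics/ and viewed, and the job is handed in when it is done.

Besides the shell and the picture viewer there is one more tool, called after "Call:" as a command line: name --pt "numbers of a row" for each row, then --argument value for the rest. drive_tool: Moves the arm, as the interface text tells. Scaled input: -1 to 1 covers 0.2 m each way for a shift and 90 degrees each way for a turn. Its arguments: {"type":"object","properties":{"gripper":{"type":"array","items":{"type":"number"}},"dp":{"type":"array","items":{"type":"array","items":{"type":"number"}}},"twist":{"type":"array","items":{"type":"number"}},"newtons":{"type":"number"}},"required":["gripper","dp","twist"]}

```bash
mkdir -p pics; python3 - <<'E'
from rig import ctrl,cams,job
import cv2,numpy as np
s=ctrl.sense();print(s)
for n in("side","top"):
    c=cams.capture(n);cv2.imwrite(f"pics/{n}0.png",c["pixels"][:,:,::-1])
    print(n,c["camera_matrix"],c["xyz"],c["orientation"])
    np.savez(f"{n}0.npz",**{k:np.array(v) for k,v in c.items()})
E
```

```text
{'time_s': 0.0, 'joints': array([-1.32641438e+00,  3.13459110e-01,  1.49847075e+00,  1.52182434e-05,
        1.33096430e+00, -2.23407818e-01]), 'dq': array([ 0.00038975,  0.00026488,  0.00047616, -0.00188679, -0.00177624,
        0.00025124]), 'tau': array([ 1.44183591e-04, -4.12269545e+01, -2.59738898e+01, -2.01124121e-04,
        4.18698110e-03,  1.08441009e-05]), 'eef_pos': array([ 236.6546555 , -468.34488084,  230.71773428]), 'ee_rot': array([-6.50795282e-04,  9.72771280e-01,  2.31766289e-01,  5.65378455e-07]), 'force': array([-0.09375627, -0.48970515, -0.59744331]), 'wrist_torque': array([0.00018112, 0.0397695 , 0.01584372]), 'grip_width': 1.0009433669294001}
side [[464.1290211    0.         284.49076822]
 [  0.         464.1290211  208.942139  ]
 [  0.           0.           1.        ]] [ 79.63030781 567.28068978 952.77960243] [ 0.10464953 -0.29185161  0.8863897  -0.3437796 ]
top [[539.2628088    0.         284.63535867]
 [  0.         539.2628088  212.72585276]
 [  0.           0.           1.        ]] [ 294.13209146  -85.5105148  1154.26240236] [-0.0833725   0.72984295 -0.67381314  0.0797129 ]
```

View pics/side0.png

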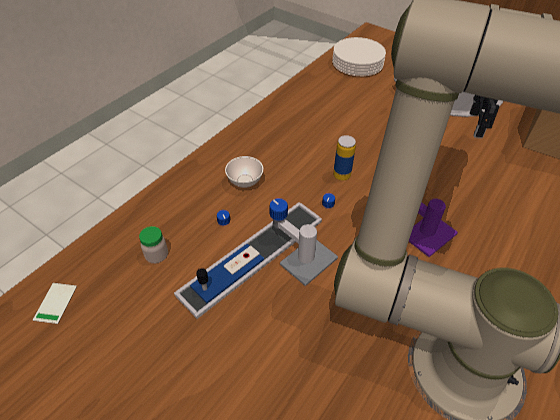

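View pics/top0.png

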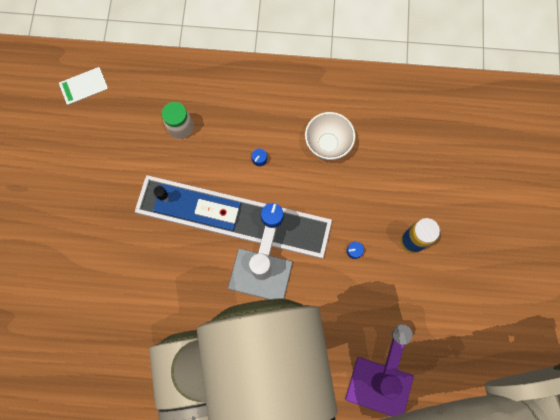

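The side view shows the stand's cap at about (279,210), the knob at (202,277) and the well at (246,256). The top view shows the cap at (272,215), the knob at (160,192), the well at (223,212) and the post at (260,264). Two small blue caps and the purple stand are decoys. Next I'll measure positions.

```bash
cat > h.py <<'E'
import numpy as np,cv2
from scipy.spatial.transform import Rotation as R
def ray(c,px):
    K=c["camera_matrix"];q=np.array(c["orientation"]);r=R.from_quat([q[1],q[2],q[3],q[0]])
    return np.array(c["xyz"]),r.apply(np.linalg.inv(K)@[px[0],px[1],1])
def onz(c,px,z):
    o,d=ray(c,px);return o+d*(z-o[2])/d[2]
def tri(c1,p1,c2,p2):
    o1,d1=ray(c1,p1);o2,d2=ray(c2,p2)
    d1=d1/np.linalg.norm(d1);d2=d2/np.linalg.norm(d2)
    t=np.linalg.lstsq(np.stack([d1,-d2],1),o2-o1,rcond=None)[0]
    a=o1+t[0]*d1;b=o2+t[1]*d2
    return (a+b)/2,np.linalg.norm(a-b)
def blobs(m,amin=6):
    n,l,s,c=cv2.connectedComponentsWithStats(m.astype(np.uint8))
    return [(s[i,4],c[i].round(2),s[i,:4]) for i in range(1,n) if s[i,4]>=amin]
E
python3 - <<'E'
from h import *
for n in("side","top"):
    c=dict(np.load(n+"0.npz"));p=c["pixels"];hsv=cv2.cvtColor(p,cv2.COLOR_RGB2HSV)
    H,S,V=[hsv[...,i].astype(int) for i in range(3)]
    print(n,"red");[print(b) for b in blobs(((H<8)|(H>172))&(S>150)&(V>70)&(np.arange(420)[:,None]>180),4) if b[0]<200]
    print("blue");[print(b) for b in blobs((H>100)&(H<128)&(S>130)&(V>60),40)]
    print("black");[print(b) for b in blobs((V<40),20)]
    print("green");[print(b) for b in blobs((H>50)&(H<80)&(S>150)&(V>50),40)]
    x,y=(180,190) if n=="side" else (130,165)
    cr=p[y:y+130,x:x+210] 
    cv2.imwrite(f"pics/{n}crop.png",cv2.resize(cr,None,fx=3.8,fy=3.8,interpolation=cv2.INTER_CUBIC)[:,:,::-1])
E
```

```text
side red
(np.int32(12), array([245.58, 255.25]), array([243, 253,   6,   5], dtype=int32))
blue
(np.int32(275), array([343.43, 164.53]), array([335, 154,  19,  20], dtype=int32))
(np.int32(136), array([328.26, 200.24]), array([323, 194,  12,  14], dtype=int32))
(np.int32(296), array([278.38, 209.32]), array([270, 199,  18,  22], dtype=int32))
(np.int32(143), array([222.81, 217.2 ]), array([217, 210,  13,  15], dtype=int32))
(np.int32(1104), array([222.41, 276.93]), array([190, 244,  74,  59], dtype=int32))
black
(np.int32(134), array([477.81,  50.69]), array([464,   9,  28,  83], dtype=int32))
(np.int32(58), array([393.1 ,  52.74]), array([392,  41,   4,  25], dtype=int32))
(np.int32(20), array([397.25,  83.35]), array([396,  80,   5,   8], dtype=int32))
(np.int32(619), array([483.48, 113.07]), array([470,  95,  29,  42], dtype=int32))
(np.int32(93), array([397.94, 288.77]), array([388, 256,  21,  65], dtype=int32))
(np.int32(137), array([201.99, 276.06]), array([197, 269,  11,  15], dtype=int32))
(np.int32(21), array([334.9 , 285.38]), array([334, 278,   3,  16], dtype=int32))
(np.i
[... 312 characters left out ...]
   6,   5], dtype=int32))
blue
(np.int32(184), array([259.28, 156.65]), array([252, 149,  15,  17], dtype=int32))
(np.int32(1508), array([189.81, 205.84]), array([153, 184,  87,  47], dtype=int32))
(np.int32(398), array([271.71, 215.45]), array([261, 203,  23,  24], dtype=int32))
(np.int32(151), array([409.66, 242.74]), array([403, 231,  20,  20], dtype=int32))
(np.int32(184), array([355.43, 249.66]), array([347, 242,  17,  16], dtype=int32))
black
(np.int32(103), array([160.79, 192.83]), array([155, 187,  13,  13], dtype=int32))
green
(np.int32(54), array([67.26, 91.39]), array([63, 83,  9, 17], dtype=int32))
(np.int32(425), array([174.09, 113.87]), array([163, 103,  23,  23], dtype=int32))
```

View pics/sidecrop.png

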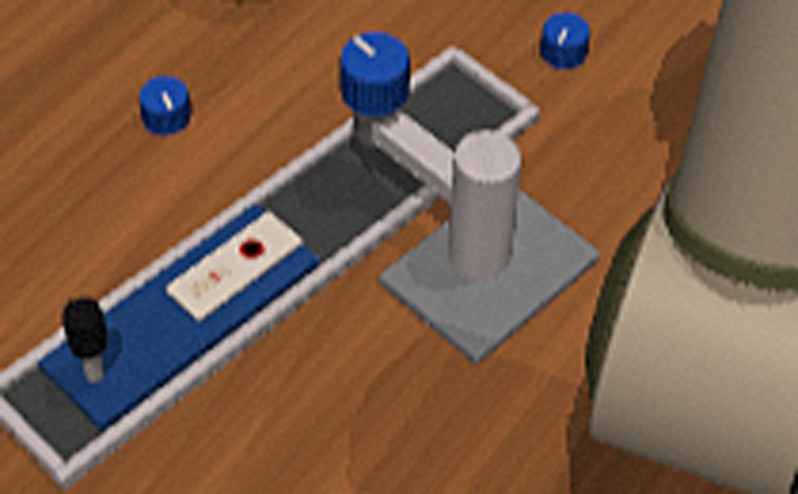

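View pics/topcrop.png

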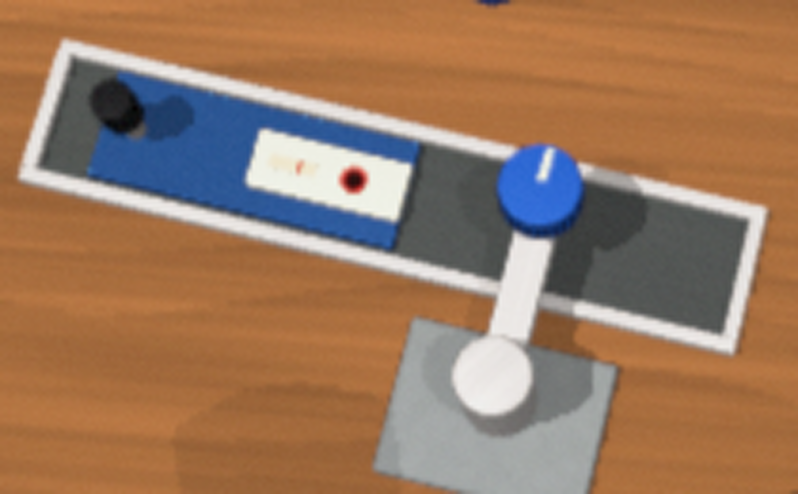

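```bash
python3 - <<'E'
from h import *
S=dict(np.load("side0.npz"));T=dict(np.load("top0.npz"))
cap,e=tri(S,(278.6,209.8),T,(271.9,214.9));print("cap tri",cap,e)
print("cap top@126",onz(T,(272.1,214.2),126), "side", onz(S,(375/3.8+180,62/3.8+190),126))
print("cap all@109",onz(T,(271.9,214.9),109),onz(S,(278.6,209.8),109))
k,e=tri(S,(202,276.3),T,(160.6,192.6));print("knob",k,e,onz(T,(160.6,192.6),66),onz(S,(202,276.3),66))
w,e=tri(S,(245.9,255.6),T,(222.8,212.0));print("well",w,e,onz(T,(222.8,212.),24),onz(S,(245.9,255.6),24))
f=lambda a:(a[0]/3.8+130,a[1]/3.8+165)
for a,b in(((66,40),(766,208)),((22,178),(735,352))):
    A=onz(T,f(a),15);B=onz(T,f(b),15);d=B-A;print("track dir",np.degrees(np.arctan2(d[1],d[0])),np.linalg.norm(d))
p=onz(T,(492/3.8+130,374/3.8+165),114);print("post",p)
d=onz(T,(222.8,212.),24)-onz(T,(160.6,192.6),66);print("kw",np.degrees(np.arctan2(d[1],d[0])),np.linalg.norm(d[:2]))
cp=onz(T,(272.1,214.2),126);d=cp-p;print("post-cap",np.degrees(np.arctan2(d[1],d[0])),np.linalg.norm(d[:2]))
for n,px in(("jar",(174.1,113.9)),("bowl",(330,136)),("can",(427,232))):
    print(n,onz(T,px,{"jar":80,"bowl":50,"can":130}[n]))
a=onz(T,f((541,182)),126);b=onz(T,f((550,150)),126);d=b-a;print("line",np.degrees(np.arctan2(d[1],d[0])))
E
```

```text
cap tri [531.54319736 -46.00296636 107.85927982] 4.153678898814816
cap top@126 [530.81324996 -46.2074537  126.        ] side [526.3435094  -42.44608453 126.        ]
cap all@109 [533.26985916 -45.28201188 109.        ] [528.80883805 -45.58788107 109.        ]
knob [570.57188608 191.35498182  66.9056093 ] 2.772126309045578 [572.11992675 192.22489108  66.        ] [569.62431928 190.63192654  66.        ]
well [549.4532694   63.41019649  23.58704154] 2.663962817576463 [550.62802599  63.88980725  24.        ] [547.8836358   63.32635316  24.        ]
track dir -99.27743024516855 416.18429041933814
track dir -99.28705855916576 417.50735562832966
post [434.00281426 -29.63619149 114.        ]
kw -99.50693681258709 130.1222330805797
post-cap -9.713312289457276 98.21846664734997
jar [743.87792976 182.88385284  80.        ]
bowl [ 732.6006228  -154.17528588   50.        ]
can [ 518.67286646 -348.41914354  130.        ]
line -10.483550912913072
```

Call:
drive_tool --gripper '[1, 1, 1, 1, 1, 1, 1]' --pt "0.2 -0.15 0" --pt "0.4 -0.3 0" --pt "0.6 -0.44 0" --pt "0.8 -0.58 0" --pt "0.99 -0.73 0" --pt "0.99 -0.73 0" --pt "0.99 -0.73 0" --twist '[0, 0, 0, 0, 0, 0, 0]' --newtons 40

```text
time_s: 0.8
eef_pos: [347.9, -248.5, 231.3]
ee_rot: [0.0, 0.973, 0.233, -0.0]
force: [-0.3, -0.3, -0.5]
grip_width: 0.997
```

Call:
drive_tool --gripper '[1, 1, 1, 1, 1, 1, 1]' --pt "0.2 -0.15 0" --pt "0.4 -0.3 0" --pt "0.6 -0.44 0" --pt "0.8 -0.58 0" --pt "0.99 -0.73 0" --pt "0.99 -0.73 0" --pt "0.99 -0.73 0" --twist '[0, 0, 0, 0, 0, 0, 0]'

```text
time_s: 1.5
eef_pos: [458.7, -30.0, 230.9]
ee_rot: [-0.0, 0.973, 0.232, -0.0]
force: [0.5, -0.4, 0.1]
grip_width: 1.002
```

Call:
drive_tool --gripper '[1, 1, 1, 1, 1, 1, 1, 1, 1, 1, 1, 1]' --pt "0.2 -0.15 0" --pt "0.4 -0.3 0" --pt "0.6 -0.44 0" --pt "0.8 -0.58 0" --pt "0.99 -0.73 0" --pt "0.99 -0.73 0" --pt "0.99 -0.73 0" --pt "0.99 -0.73 0" --pt "0.99 -0.73 0" --pt "0.99 -0.73 0" --pt "0.99 -0.73 0" --pt "0.99 -0.73 0" --twist '[-0.8, -0.8, -0.8, -0.8, -0.8, -0.8, -0.8, -0.8, -0.8, -0.8, -0.8, -0.8]'

```text
time_s: 2.7
eef_pos: [569.7, 189.1, 231.3]
ee_rot: [-0.0, 0.652, 0.758, -0.0]
force: [-0.5, -0.2, -0.0]
grip_width: 1.0
```

Call:
drive_tool --gripper '[1, 1, 1, 1, 1, 1, 1, 1, 1, 1, 1]' --pt "0 0 0" --pt "0 0 0" --pt "0 0 0" --pt "0 0 0" --pt "0 0 0" --pt "0 0 0" --pt "0 0 0" --pt "0 0 0" --pt "0 0 0" --pt "0 0 0" --pt "0 0 0" --twist '[-0.8, -0.8, -0.8, -0.8, -0.8, -0.8, -0.8, -0.8, -0.8, -0.8, -0.8]'

```text
time_s: 3.8
eef_pos: [569.5, 189.9, 231.3]
ee_rot: [-0.0, 0.081, 0.997, -0.0]
force: [-1.4, -0.1, 0.1]
grip_width: 1.003
```

Call:
drive_tool --gripper '[1, 1, 1, 1, 1, 1, 1, 1]' --pt "-0.004 0.008 0.2" --pt "-0.004 0.008 0.4" --pt "-0.004 0.008 0.55" --pt "-0.004 0.008 0.65" --pt "-0.004 0.008 0.75" --pt "-0.004 0.008 0.85" --pt "-0.004 0.008 0.92" --pt "-0.004 0.008 0.92" --twist '[0, 0, 0, 0, 0, 0, 0, 0]'

```text
time_s: 4.6
eef_pos: [569.6, 191.4, 45.6]
ee_rot: [-0.002, 0.081, 0.997, -0.0]
force: [-0.4, 0.1, -0.7]
grip_width: 1.002
```

Call:
drive_tool --gripper '[0, 0, 0, 0, 0, 0, 0, 0, 0, 0, 0, 0]' --pt "0 0 0" --pt "0 0 0" --pt "0 0 0" --pt "0 0 0" --pt "0 0 0" --pt "0 0 0" --pt "0 0 0" --pt "0 0 0" --pt "0 0 0" --pt "0 0 0" --pt "0 0 0" --pt "0 0 0" --twist '[0, 0, 0, 0, 0, 0, 0, 0, 0, 0, 0, 0]'

```text
time_s: 5.8
eef_pos: [570.7, 191.7, 47.9]
ee_rot: [0.0, 0.08, 0.997, 0.0]
force: [-2.1, -0.5, 7.1]
grip_width: 0.27
```

```bash
python3 - <<'E'
from rig import ctrl,cams
from h import *
print(ctrl.sense())
C={}
for n in("side","top"):
    c=cams.capture(n);np.savez(n+"1.npz",**{k:np.array(v) for k,v in c.items()});p=c["pixels"];C[n]=c
    hsv=cv2.cvtColor(p,cv2.COLOR_RGB2HSV);H,S,V=[hsv[...,i].astype(int) for i in range(3)]
    [print(n,b) for b in blobs(((H<8)|(H>172))&(S>150)&(V>70)&(np.arange(420)[:,None]>180),4) if b[0]<200]
    x,y=(180,190) if n=="side" else (130,165)
    cv2.imwrite(f"pics/{n}1.png",cv2.resize(p[y:y+130,x:x+210],None,fx=3.8,fy=3.8,interpolation=cv2.INTER_CUBIC)[:,:,::-1])
E
```

```text
{'time_s': 5.8, 'joints': array([ 1.29632105e-01,  6.70413205e-01,  1.45337545e+00, -8.01830836e-05,
        1.01699928e+00, -1.28062629e+00]), 'dq': array([ 5.37298153e-05,  1.95966953e-03,  1.08609312e-04,  1.30890087e-03,
       -9.70549169e-04, -1.66256576e-04]), 'tau': array([ 4.35269577e-02, -4.94704342e+01, -2.09268683e+01,  1.05517278e-01,
       -4.22789063e-01, -1.28843123e-02]), 'eef_pos': array([570.68161746, 191.6623662 ,  47.93817622]), 'ee_rot': array([4.00636279e-04, 8.01617886e-02, 9.96781784e-01, 5.04780622e-05]), 'force': array([-2.05687884, -0.51566053,  7.13239549]), 'wrist_torque': array([-0.07413605,  0.22601757, -0.02429354]), 'grip_width': 0.26989343271472166}
side (np.int32(11), array([245.55, 255.55]), array([243, 253,   6,   5], dtype=int32))
top (np.int32(15), array([222.53, 211.93]), array([220, 210,   6,   5], dtype=int32))
```

View pics/side1.png

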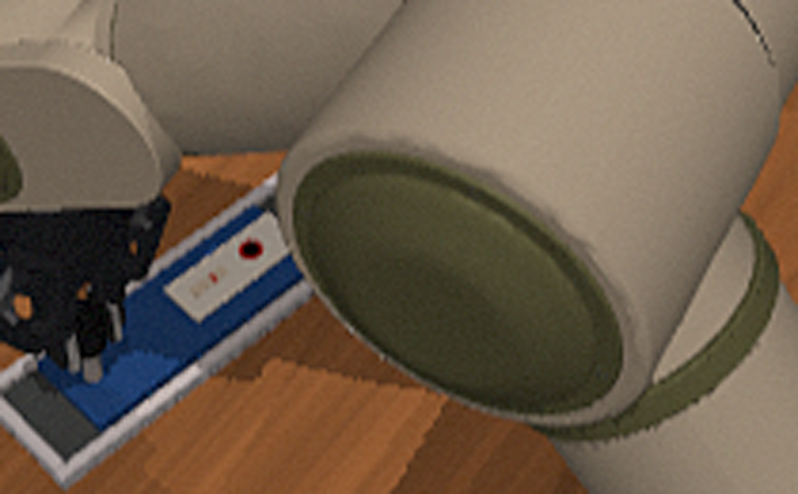

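View pics/top1.png

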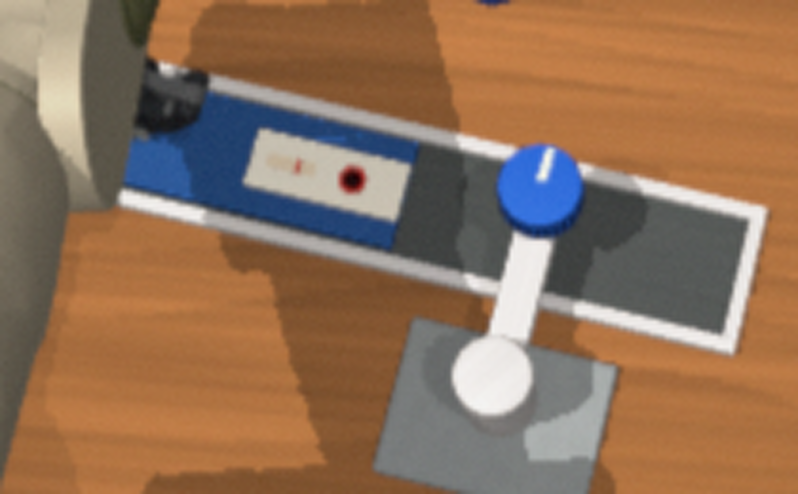

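Gripped: the fingers' opening and the robot's TCP match the measured knob, and knob − 130 mm gives the well at (549.7, 63.4). The well therefore has to travel about 111 mm.

Call:
drive_tool --gripper '[0, 0, 0, 0, 0, 0, 0, 0, 0, 0, 0, 0, 0, 0, 0, 0, 0, 0, 0]' --pt "0 -0.03 0" --pt "0 -0.07 0" --pt "0 -0.11 0" --pt "0 -0.15 0" --pt "0 -0.19 0" --pt "0 -0.23 0" --pt "0 -0.27 0" --pt "0 -0.31 0" --pt "0 -0.35 0" --pt "0 -0.39 0" --pt "0 -0.43 0" --pt "0 -0.47 0" --pt "0 -0.5 0" --pt "0 -0.53 0" --pt "0 -0.545 0" --pt "0 -0.554 0" --pt "0 -0.554 0" --pt "0 -0.554 0" --pt "0 -0.554 0" --twist '[0, 0, 0, 0, 0, 0, 0, 0, 0, 0, 0, 0, 0, 0, 0, 0, 0, 0, 0]'

```text
time_s: 7.8
eef_pos: [552.8, 82.1, 47.9]
ee_rot: [0.0, 0.08, 0.997, -0.0]
force: [-3.3, -1.1, 6.8]
grip_width: 0.273
```

```bash
python3 - <<'E'
from rig import ctrl,cams
from h import *
s=ctrl.sense();print(s["eef_pos"],s["force"],s["grip_width"])
for n in("side","top"):
    c=cams.capture(n);np.savez(n+"2.npz",**{k:np.array(v) for k,v in c.items()});p=c["pixels"]
    x,y=(180,190) if n=="side" else (130,165)
    cv2.imwrite(f"pics/{n}2.png",cv2.resize(p[y:y+130,x:x+210],None,fx=3.8,fy=3.8,interpolation=cv2.INTER_CUBIC)[:,:,::-1])
E
```

```text
[552.75399795  82.06986914  47.88550704] [-3.26395518 -1.13466421  6.80056532] 0.27251990504056767
```

View pics/side2.png

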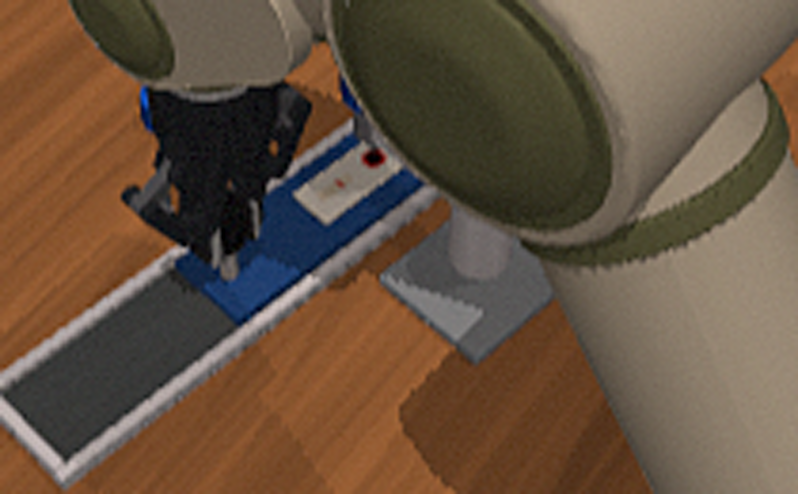

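View pics/top2.png

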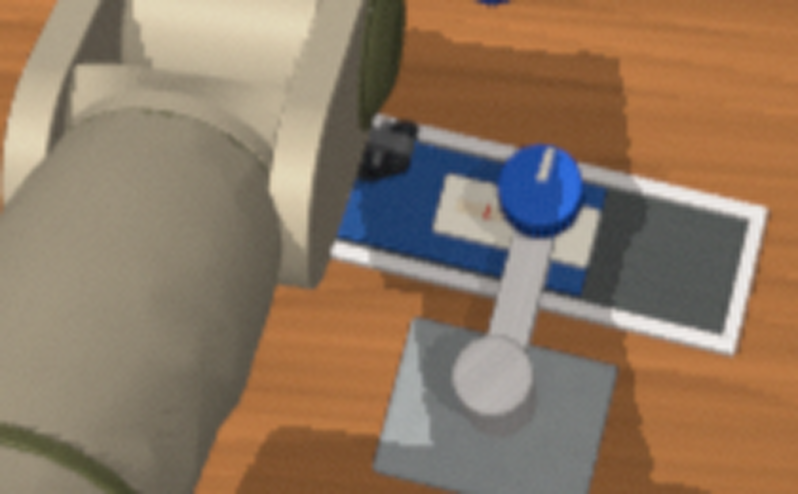

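The well is now predicted at (531.7, −46.2), against a tip at about (531.5, −46.0). I'll release, lift, and check with the view clear.

Call:
drive_tool --gripper '[1, 1, 1, 1, 1, 1, 1, 1, 1, 1, 1, 1, 1, 1]' --pt "0 0 0" --pt "0 0 0" --pt "0 0 0" --pt "0 0 0" --pt "0 0 0" --pt "0 0 0" --pt "0 0 0" --pt "0 0 0" --pt "0 0 -0.1" --pt "0 0 -0.3" --pt "0 0 -0.5" --pt "0 0 -0.7" --pt "0 0 -0.85" --pt "0 0 -0.85" --twist '[0, 0, 0, 0, 0, 0, 0, 0, 0, 0, 0, 0, 0, 0]'

```text
time_s: 9.3
eef_pos: [554.2, 82.2, 221.6]
ee_rot: [0.004, 0.08, 0.997, 0.0]
force: [-0.2, 0.5, -0.4]
grip_width: 0.998
```

Call:
drive_tool --gripper '[1, 1, 1, 1, 1, 1, 1]' --pt "0 0.25 0" --pt "0 0.5 0" --pt "0 0.75 0" --pt "0 0.9 0" --pt "0 0.9 0" --pt "0 0.9 0" --pt "0 0.9 0" --twist '[0, 0, 0, 0, 0, 0, 0]'

```text
time_s: 10.0
eef_pos: [581.5, 258.9, 216.8]
ee_rot: [-0.0, 0.081, 0.997, -0.0]
force: [0.2, 0.7, -0.3]
grip_width: 0.998
```

```bash
python3 - <<'E'
from rig import ctrl,cams
from h import *
s=ctrl.sense();print(s["eef_pos"],s["joints"])
for n in("side","top"):
    c=cams.capture(n);np.savez(n+"3.npz",**{k:np.array(v) for k,v in c.items()});p=c["pixels"]
    hsv=cv2.cvtColor(p,cv2.COLOR_RGB2HSV);H,S,V=[hsv[...,i].astype(int) for i in range(3)]
    [print(n,b) for b in blobs(((H<8)|(H>172))&(S>150)&(V>70)&(np.arange(420)[:,None]>180),4) if b[0]<200]
    x,y=(200,180) if n=="side" else (190,165)
    cv2.imwrite(f"pics/{n}3.png",cv2.resize(p[y:y+95,x:x+130],None,fx=6,fy=6,interpolation=cv2.INTER_CUBIC)[:,:,::-1])
E
```

```text
[581.46179861 258.89646279 216.84860721] [ 2.35237636e-01  5.74998023e-01  1.14453238e+00 -2.27649115e-04
  1.42296580e+00 -1.17395081e+00]
side (np.int32(7), array([277.29, 232.  ]), array([275, 230,   6,   4], dtype=int32))
```

View pics/side3.png

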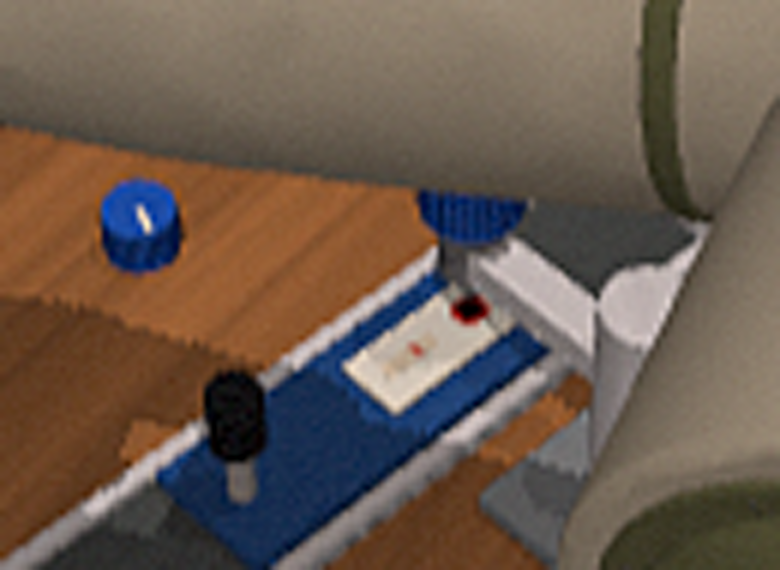

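View pics/top3.png

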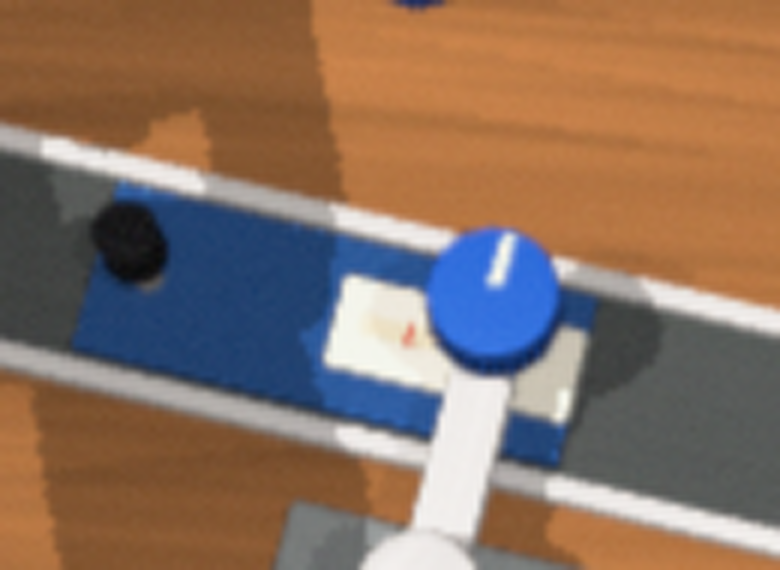

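```bash
python3 - <<'E'
from h import *
S=dict(np.load("side3.npz"));T=dict(np.load("top3.npz"))
print("well side",onz(S,(470/6+200,309/6+180),24))
k=onz(T,(131/6+190,242/6+165),66);print("knob top",k,k[:2]+130*np.array([-.162,-.987]), onz(S,(236/6+200,418/6+180),66))
f=lambda x,y:(x/6+190,y/6+165)
print("cap",onz(T,f(494,293),126),onz(T,f(494,300),109))
# ident position
d=[onz(T,f(*q),24) for q in((349,275),(588,333),(566,423),(325,363))];print("cassette corners",np.array(d).round(1))
m=np.mean(d,0);print(m)
T0=dict(np.load("top0.npz"));g=lambda x,y:(x/3.8+130,y/3.8+165)
d0=[onz(T0,g(*q),24) for q in((260,129),(415,162),(401,222),(246,186))];m0=np.mean(d0,0);w0=onz(T0,(222.8,212.0),24)
print("well from cassette shift",m+w0-m0)
E
```

```text
well side [529.62197141 -46.34409992  24.        ]
knob top [553.43653823  82.55287989  66.        ] [532.37653823 -45.75712011] [550.29948448  81.93503283  66.        ]
cap [531.58423885 -46.60044607 126.        ] [533.13552657 -46.15840387 109.        ]
cassette corners [[557.6   9.7  24. ]
 [543.2 -77.5  24. ]
 [509.9 -72.2  24. ]
 [524.8  15.2  24. ]]
[533.86263605 -31.20894353  24.        ]
well from cassette shift [532.56760939 -44.02239904  24.        ]
```

The side view shows the red well directly under the column at crop (470,309), which casts to (529.6,−46.3). The side camera has about −1.6 mm of x bias. All estimates agree within about 2 mm, so I'll go to the cap.

Call:
drive_tool --gripper '[1, 1, 1, 1, 1, 1]' --pt "0 -0.2 0" --pt "0 -0.4 0" --pt "0 -0.6 0" --pt "0 -0.773 0" --pt "0 -0.773 0" --pt "0 -0.773 0" --twist '[0, 0, 0, 0, 0, 0]'

```text
time_s: 10.7
eef_pos: [556.8, 106.3, 217.7]
ee_rot: [0.0, 0.081, 0.997, 0.0]
force: [0.0, -0.7, 0.2]
grip_width: 1.0
```

Call:
drive_tool --gripper '[1, 1, 1, 1, 1, 1, 1, 1, 1, 1, 1, 1, 1, 1]' --pt "0 -0.2 0" --pt "0 -0.4 0" --pt "0 -0.6 0" --pt "0 -0.773 0" --pt "0 -0.773 0" --pt "0 -0.773 0" --pt "0 -0.773 0" --pt "0 -0.773 0" --pt "0 -0.773 0" --pt "0 -0.773 0" --pt "0 -0.773 0" --pt "0 -0.773 0" --pt "0 -0.773 0" --pt "0 -0.773 0" --twist '[1, 1, 1, 1, 1, 1, 1, 1, 1, 1, 1, 1, 1, 1]'

```text
time_s: 12.1
eef_pos: [532.2, -45.0, 217.3]
ee_rot: [-0.0, 0.761, 0.649, 0.0]
force: [-0.3, 0.7, 1.1]
grip_width: 0.998
```

```bash
python3 - <<'E'
from rig import ctrl
s=ctrl.sense();print(s["eef_pos"],s["joints"],s["ee_rot"],s["force"],s["wrist_torque"])
E
```

```text
[532.17629942 -44.97528017 217.28752415] [-3.03875561e-01  3.43726649e-01  1.49258291e+00  9.47216101e-05
  1.30525893e+00 -1.45302406e-01] [-1.40736514e-05  7.60898800e-01  6.48870568e-01  4.51281663e-05] [-0.25687644  0.69039986  1.05098073] [ 0.05183724 -0.00522989 -0.0177202 ]
```

Call:
drive_tool --gripper '[1, 1, 1, 1, 1, 1, 1]' --pt "-0.006 -0.002 0.15" --pt "-0.006 -0.002 0.3" --pt "-0.006 -0.002 0.4" --pt "-0.006 -0.002 0.48" --pt "-0.006 -0.002 0.56" --pt "-0.006 -0.002 0.62" --pt "-0.006 -0.002 0.625" --twist '[0, 0, 0, 0, 0, 0, 0]'

```text
time_s: 12.8
eef_pos: [530.9, -46.2, 91.0]
ee_rot: [-0.001, 0.761, 0.648, -0.001]
force: [0.2, 0.1, 0.0]
grip_width: 0.998
```

Call:
drive_tool --gripper '[0, 0, 0, 0, 0, 0, 0, 0, 0, 0]' --pt "0 0 0" --pt "0 0 0" --pt "0 0 0" --pt "0 0 0" --pt "0 0 0" --pt "0 0 0" --pt "0 0 0" --pt "0 0 0" --pt "0 0 0" --pt "0 0 0" --twist '[0, 0, 0, 0, 0, 0, 0, 0, 0, 0]'

```text
time_s: 13.8
eef_pos: [531.9, -46.5, 93.2]
ee_rot: [0.001, 0.761, 0.648, 0.0]
force: [-0.9, 0.0, 5.9]
grip_width: 0.502
```

```bash
python3 - <<'E'
from rig import ctrl,cams
import cv2
s=ctrl.sense();print(s["eef_pos"],s["joints"],s["ee_rot"],s["force"],s["wrist_torque"],s["grip_width"])
c=cams.capture("top")["pixels"];cv2.imwrite("pics/top4.png",c[:,:,::-1])
c=cams.capture("side")["pixels"];cv2.imwrite("pics/side4.png",c[:,:,::-1])
E
```

```text
[531.93340038 -46.50114123  93.17276294] [-3.06773324e-01  4.80762883e-01  1.64304563e+00  2.45738411e-05
  1.01620356e+00 -1.46338434e-01] [6.64523433e-04 7.61498378e-01 6.48166333e-01 4.27877196e-04] [-0.90221074  0.03808541  5.89487263] [0.06314653 0.13006453 0.02855658] 0.5022456587275285
```

View pics/side4.png

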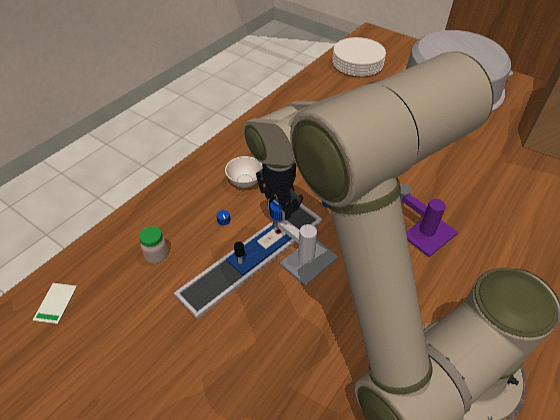

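View pics/top4.png

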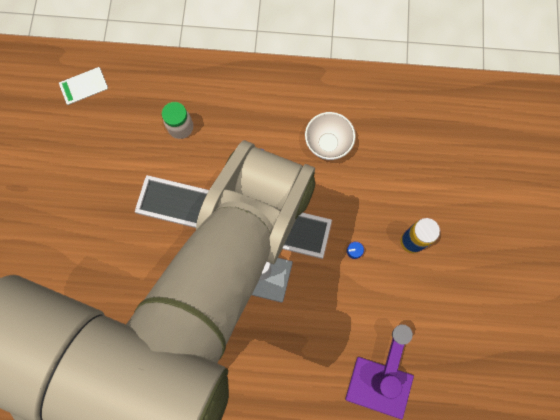

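The side view shows the fingers round the blue cap near (278,210). The opening of 0.50 corresponds to the 44 mm cap. Now I'll try a small turn anticlockwise.

Call:
drive_tool --gripper '[0, 0, 0, 0, 0, 0, 0, 0]' --pt "0 0 0" --pt "0 0 0" --pt "0 0 0" --pt "0 0 0" --pt "0 0 0" --pt "0 0 0" --pt "0 0 0" --pt "0 0 0" --twist '[-0.04, -0.08, -0.12, -0.16, -0.2, -0.24, -0.24, -0.24]'

```text
time_s: 14.7
eef_pos: [532.1, -46.6, 93.1]
ee_rot: [0.001, 0.627, 0.779, 0.0]
force: [-0.0, 0.5, 5.3]
grip_width: 0.507
```

```bash
python3 - <<'E'
from rig import ctrl
s=ctrl.sense();print(s["eef_pos"],s["joints"][5],s["tau"][5],s["ee_rot"],s["force"],s["wrist_torque"],s["grip_width"])
E
```

```text
[532.09308717 -46.6207106   93.13377505] -0.5234646942039481 -0.024287912528961897 [9.50675065e-04 6.26517007e-01 7.79407097e-01 3.36409117e-04] [-0.035989    0.45010326  5.26871519] [-0.00732128 -0.04530331  0.01334115] 0.5070735567912642
```

There is no resistance after 0.38 rad (0.013 N m about z), so anticlockwise loosens it. I'll continue to about 1.3 rad.

Call:
drive_tool --gripper '[0, 0, 0, 0, 0, 0, 0, 0, 0, 0, 0, 0, 0, 0]' --pt "0 0 0" --pt "0 0 0" --pt "0 0 0" --pt "0 0 0" --pt "0 0 0" --pt "0 0 0" --pt "0 0 0" --pt "0 0 0" --pt "0 0 0" --pt "0 0 0" --pt "0 0 0" --pt "0 0 0" --pt "0 0 0" --pt "0 0 0" --twist '[-0.05, -0.1, -0.15, -0.2, -0.25, -0.3, -0.35, -0.4, -0.45, -0.5, -0.55, -0.59, -0.59, -0.59]'

```text
time_s: 16.1
eef_pos: [532.2, -46.6, 93.2]
ee_rot: [0.001, 0.213, 0.977, -0.0]
force: [1.3, -0.3, 5.9]
grip_width: 0.507
```

```bash
python3 - <<'E'
from rig import ctrl
s=ctrl.sense();print(s["eef_pos"],s["joints"][5],s["tau"][5],s["ee_rot"],s["force"],s["wrist_torque"],s["grip_width"])
E
```

```text
[532.1832988  -46.6427955   93.16072294] -1.448875370732921 -0.03361628972925246 [ 1.13174244e-03  2.12761043e-01  9.77103601e-01 -1.04216817e-04] [ 1.27209506 -0.31923255  5.88367124] [ 0.00860614 -0.06802696  0.0118767 ] 0.5070766833440171
```

It turned 1.30 rad freely. I'll lift a little and watch the force.

Call:
drive_tool --gripper '[0, 0, 0, 0, 0, 0]' --pt "0 0 -0.005" --pt "0 0 -0.01" --pt "0 0 -0.015" --pt "0 0 -0.02" --pt "0 0 -0.025" --pt "0 0 -0.025" --twist '[0, 0, 0, 0, 0, 0]'

```text
time_s: 16.7
eef_pos: [531.5, -46.4, 97.4]
ee_rot: [0.0, 0.212, 0.977, -0.0]
force: [0.5, -0.3, 0.6]
grip_width: 0.506
```

The lift is free, with only 0.6 N. I'll raise it another ~90 mm.

Call:
drive_tool --gripper '[0, 0, 0, 0, 0, 0, 0, 0, 0, 0, 0, 0, 0, 0, 0]' --pt "0 0 -0.04" --pt "0 0 -0.08" --pt "0 0 -0.12" --pt "0 0 -0.16" --pt "0 0 -0.2" --pt "0 0 -0.25" --pt "0 0 -0.3" --pt "0 0 -0.35" --pt "0 0 -0.4" --pt "0 0 -0.43" --pt "0 0 -0.45" --pt "0 0 -0.45" --pt "0 0 -0.45" --pt "0 0 -0.45" --pt "0 0 -0.45" --twist '[0, 0, 0, 0, 0, 0, 0, 0, 0, 0, 0, 0, 0, 0, 0]'

```text
time_s: 18.2
eef_pos: [531.4, -46.4, 187.0]
ee_rot: [-0.0, 0.212, 0.977, 0.0]
force: [-0.3, -0.5, -0.6]
grip_width: 0.506
```

```bash
python3 - <<'E'
from rig import ctrl,cams
import cv2
s=ctrl.sense();print(s["eef_pos"],s["force"],s["wrist_torque"],s["grip_width"])
for n,x,y in(("side",200,140),("top",190,165)):
    c=cams.capture(n)["pixels"];cv2.imwrite(f"pics/{n}5.png",cv2.resize(c[y:y+140,x:x+190],None,fx=4,fy=4,interpolation=cv2.INTER_CUBIC)[:,:,::-1])
E
```

```text
[531.37917312 -46.36037419 186.95979869] [-0.33060502 -0.45922822 -0.62139651] [-0.02163507  0.01099129 -0.00385147] 0.5064297072657382
```

View pics/side5.png

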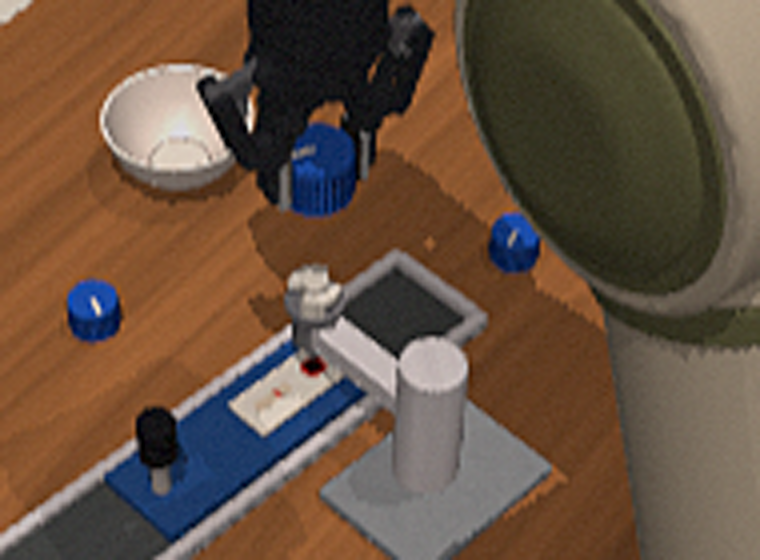

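View pics/top5.png

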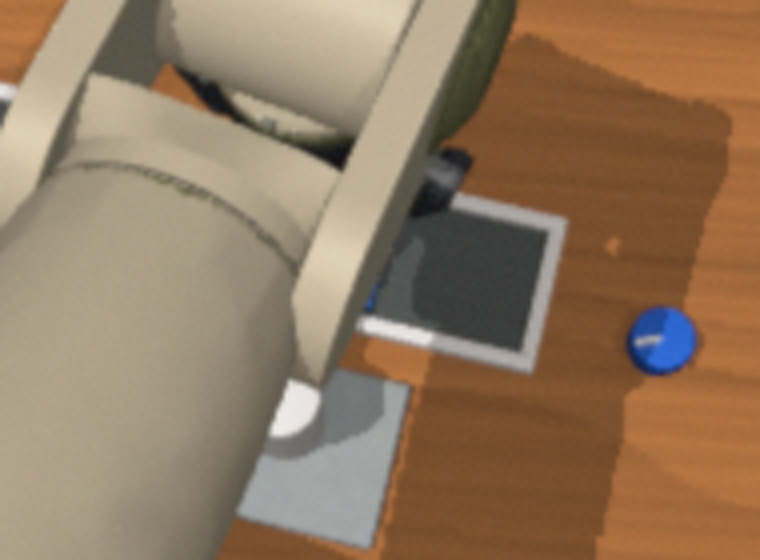

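The side view shows the cap held between the fingers at crop (320,170), the bare thread below it at (312,290), and the red well under the column at (313,366). That well position is full-frame (278,231), the same as before.

```bash
python3 -c "
from rig import job
print(job.finish_job())"
```

```text
the job is handed in; nothing more can be done
None
```

The job is done and handed in at about 18 s of the 64 s allowed. It reported no verdict, so the outcome below rests on my own checks.

- **Carriage:** I slid it about 111 mm by its knob. The well should then lie at about (531.7, −46.2) mm, against about (531.5, −46.0) for the tip.
- **Well position:** Direct camera measurements of the well and tip agreed to within about 2–3 mm, inside the 6 mm limit. The side and top cameras disagreed with each other by 3–4 mm, mostly in x, across the track. The well was in the same place in the last side picture as right after I released the knob.
- **Cap:** It loosened anticlockwise seen from above. It turned about 1.3 rad with almost no torque and lifted off with almost no pull.
- **At hand-in:** The cap was held in the fingers, at rest and about 94 mm above its seat. The bowl looked undisturbed in the last picture. The jar and can were last seen unmoved just before the cap was turned, and the arm went nowhere near them after that.

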